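Check an instrument-case frame for square with a slide rule and true it

ROBOT

A 7-joint arm with a two-finger parallel gripper is mounted at the origin on the work surface. World frame = base frame: x ahead of the robot, y to its left, z up, the work surface at z = 0. Lengths are in mm, angles in rad, forces in N, time in s.
With the tool pointing down it reaches from about 425 to 950 mm from the base axis. Payload 4.7 kg.
Tool frame: the origin (TCP) lies midway between the tips of the shut fingers; the grasp point (between the pads) lies 19 mm behind it; x points along the fingers, y is the direction in which the jaws open and shut, and the axes are right-handed (so a half turn about x gives the same grasp; the last joint's range is limited). The gripper opens to 85 mm and grips with 20 to 120 N. Pads are 22 mm wide; open, the fingers measure 114 mm over their backs; the gripper's body (76 mm by 85 mm) begins 54 mm behind the grasp point. The pads swing forward as they close: fully open they stand 13 mm farther back than shut.
Start: joints at [-1.167, 0.469, -0.049, 1.532, 0.024, 1.141, -0.082], TCP at [283.068, 612.798, 231.335] pointing down, gripper open.
Joint ranges: [-2.59, 2.59], [-0.33, 1.99], [-1.39, 1.29], [0.1, 2.45], [-1.04, 4.18], [0.21, 1.99], [-2.66, 2.66]. Speed limits (rad/s): [2.57, 2.57, 3.14, 3.14, 3.14, 3.14, 3.14].

INTERFACE

Orientations are given as a unit quaternion [w, x, y, z].
In Python, from workcell import env gives the robot as it stands.
- The arm moves only by the tool play_rows, never from a script. Its argument "deltas" is a list of rows, each a list of 6 numbers: the shift along the tool's x, y, z in m, then the turn, a rotation vector about the tool's x, y, z in degrees. A call has 1 to 12 rows; each row is the pose to reach, as a shift and turn from the pose measured when the call began, along the tool's axes at that moment; what a row does not reach only later rows make up. A row lasts 1/8 s, in which the tool goes at most 62.5 mm and 10.7 degrees, less where a joint would pass 70% of its speed; a pose out of reach is approached as far as the arm can. A call with a gripper value outside its range is refused whole. "jaw" is the gripper's target within -1 to 1 (fully open at 1, half-way at 0, shut at -1), set as the call begins (left out, the last holds). The fingers move at their own pace and stop on an object; "newtons" is the grip in N (left out, the last holds). Time passes only in rows, so rows that repeat a pose let the fingers close. It gives the time, the measured TCP pose, the force and the opening at its end, in the units of the state.
- env.get_state(): the state, without advancing time (a new reading comes with each control period).
- env.grab_frame(name): name is "scene" or "side" or "wrist"; returns the picture (480x640x3 uint8, red, green, blue); there is no depth.
- env.camera_params(name): a dict with "vertical_fov" (degrees; the focal length in pixels is half the picture's height over the tangent of half this angle, whatever the lens; pixels are square), "cx", "cy" (the principal point, pixels), "R" (3x3) and "t" (3): a world point X has camera coordinates R X + t. Camera axes: x right, y down, z forward; pixel columns grow to the right and rows downward; lengths in mm; the calibration is good to about 2 mm. The wrist camera is an equidistant fisheye: a pixel r from the principal point sees the ray r / f radians off the axis. A picture is of the moment at which its call begins: read the wrist's pose just before it. camera_params takes no time and is no camera call; for the wrist camera it gives the pose at the moment of the call.
- env.job_done(): hands the job in, once; it reports no verdict.
The state is a dict: "t": time; "joint_pos": joint angles; "qd": joint speeds; "effort": joint torques, N m; "position": TCP position; "eef_rot": TCP orientation; "contact_force": force on the tool from outside, world axes, zero at the start; "moment": the same for the moment, N m; "grip_width": finger opening in mm.
Only numpy, scipy, OpenCV 4.12 (cv2) and the standard library are available. Lean on these libraries where they do the work, as an engineer would, in place of code of your own. Each camera call takes 0.05 s, during which the arm holds its last target. There are 200 camera calls.

TASK

Check the wooden case frame for square with the slide rule: lay it flat in the frame from red dot to red dot, with its foot in one corner, and press the slide gently out by its knob until the nose beds in the opposite corner and stays pressed there for a moment; then do the same from blue dot to blue dot. If the two lengths differ, shift the far rail sideways until the diagonals agree to within 4 mm, and leave the rule lying flat inside the frame. Never press the rule hard into the frame, and leave the bowl, the black bell and the screwdriver alone.

Things in the scene. Friction and masses are not known exactly. Their poses are not given: they have to be found in the camera images.
- frame: light wooden frame on the bench, inside 160 mm (its x) by 190 mm (its y) when square; rails 22 mm high, near and far rails 18 mm wide, side rails 15 mm. Origin: on the bench, centre of the square opening; x points from near rail to far rail, z up. The near rail is fixed by two steel clamps 34 mm high. Corners are pinned: the far rail shifts sideways and the side rails lean with it
- far_rail_mid (a point): middle of the far rail's top face, 22 mm above the bench; frame y = 0 when square. The rail shifts only along frame y, up to 22 mm either way, against about 12 N of dry friction, and stays where left; it starts up to 12 mm off to either side. It can be pinched across its 18 mm width
- red_near (a point): the inside corner of the frame marked by a red dot, near rail, frame +y side; the point is where the two inside faces meet, 12 mm above the bench
- red_far (a point): the inside corner of the frame marked by a red dot, far rail, frame -y side; the point is where the two inside faces meet, 12 mm above the bench
- blue_near (a point): the inside corner of the frame marked by a blue dot, near rail, frame -y side; the point is where the two inside faces meet, 12 mm above the bench
- blue_far (a point): the inside corner of the frame marked by a blue dot, far rail, frame +y side; the point is where the two inside faces meet, 12 mm above the bench
- rule: slide rule, stock and slide together about 0.38 kg, starting closed, flat in the frame, about along the red diagonal with its foot towards red_near. Stock: steel and yellow bar 24 mm wide, 16 mm high; origin on its underside, 100 mm from the foot's end; x points from foot to nose, z up. Only its weight holds it: if the slide is pushed out by its knob with no lifting, the stock stays
- slide: slide of the rule: aluminium bar in the stock's groove with nose and knob; slides out along the rule's x by 0 to 75 mm against about 0.6 N of friction and stays where left. Same origin and axes as rule when closed; pushed back when closed, it pushes the stock along, which takes 1.5 to 3.5 N on the bench
- foot (a point): end of the foot, 12 mm above the bench. Foot and nose are upright polished brass pins, 5 mm radius, reaching 18 mm high; bedded in a corner, a pin's end stays 2 mm from the corner point. Foot to nose is 200 mm with the slide closed; this length is the rule's reading
- nose (a point): end of the slide's brass nose, 12 mm above the bench
- knob (a point): on the axis of the slide's upright square black knob with orange band, 18 by 18 mm, sides along the rule's x and y, from 16 to 60 mm above the bench; the point is at 45 mm. With the slide closed it stands 100 mm from foot end and nose end, about over the centre of mass, so the closed rule can be carried by it
- bowl: pink bowl, 110 mm across, 50 mm high, bystander; origin under its centre
- bell: black flared instrument bell standing upright, 74 mm across, 100 mm high, bystander; origin under its centre
- screwdriver: screwdriver lying on the bench, bystander; origin at its underside

How it is judged:
By the outcome, as a careful person would: the job done as asked, in the order asked, and still so for the second after the job is handed in, with the robot touching nothing.
It also fails if it takes over 72 s, if anything falls off the work surface, if the arm or the gripper's body presses on something with over 40 N, if the wrist force passes 120 N, or if a joint passes its speed limit or range.

## Working session

There is one attempt and no reset: what is moved stays moved. The work goes in short steps, Python scripts to look and compute and a tool call to move; the robot and the scene stay as the last step left them, time stands still between calls to the robot, and variables do not carry over. Pictures are saved under pics/ and viewed, about 8 in all and at most 12, crops included, and the job is handed in when it is done.

Besides the shell and the picture viewer there is one more tool, called after "Call:" by a JSON object that holds its "fn" and its "kwargs", one argument or row to a line. play_rows: Moves the arm, as the interface text tells. Its arguments: {"type":"object","properties":{"deltas":{"type":"array","items":{"type":"array","items":{"type":"number"}}},"jaw":{"type":"number"},"newtons":{"type":"number"}},"required":["deltas"]}

```bash
mkdir -p pics; ls; python3 - <<'E'
from workcell import env
import cv2,json
s=env.get_state();print(s)
for n in("scene","side","wrist"):
    p=env.camera_params(n);print(n,p)
    cv2.imwrite(f"pics/{n}0.png",env.grab_frame(n)[:,:,::-1])
E
```

```text
pics
{'t': 0.0, 'joint_pos': array([-1.1669229 ,  0.46948741, -0.0486148 ,  1.53367338,  0.02410214,
        1.14101762, -0.08231871]), 'qd': array([-0.00078281,  0.00135463, -0.00041721, -0.0020031 , -0.00025701,
       -0.00079522,  0.00095645]), 'effort': array([-1.07234653e-03, -5.10308719e+01, -4.70086292e-02, -2.37721217e+01,
        1.07451310e-02,  7.54146458e-03,  1.00340105e-05]), 'position': array([282.82446758, 612.25053086, 230.23920311]), 'eef_rot': array([ 0.69049002,  0.15111117,  0.69074755, -0.1525017 ]), 'contact_force': array([0.57507738, 0.17339645, 0.71509439]), 'moment': array([-0.01497809, -0.03416263, -0.01859077]), 'grip_width': 85.36456078003167}
scene {'vertical_fov': 47.59461270666105, 'cx': 323.93049757365765, 'cy': 237.6223899222187, 'R': array([[-0.66237901,  0.74916725,  0.00157416],
       [ 0.58443221,  0.51804024, -0.62455848],
       [-0.46871424, -0.41277444, -0.78097645]]), 't': array([ 403.82358297, -293.58410273, 1560.50341524])}
side {'vertical_fov': 47.34625732172549, 'cx': 320.9314897026839, 'cy': 247.04521945078528, 'R': array([[ 0.98267108, -0.18500051,  0.01150519],
       [-0.08377031, -0.49861979, -0.86276349],
       [ 0.1653484 ,  0.84684893, -0.5054768 ]]), 't': array([-581.14832578,   90.04285285, 1254.91655154])}
wrist {'vertical_fov': 65.70646984690485, 'cx': 324.7712674221084, 'cy': 241.29678642989055, 'R': array([[ 4.19231271e-01,  9.07878986e-01, -9.42426707e-04],
       [ 8.72127289e-01, -4.02433338e-01,  2.78282950e-01],
       [ 2.52267979e-01, -1.17486831e-01, -9.60498678e-01]]), 't': array([-675.0583953 ,  -36.25901735,  378.08330382])}
```

View pics/scene0.png

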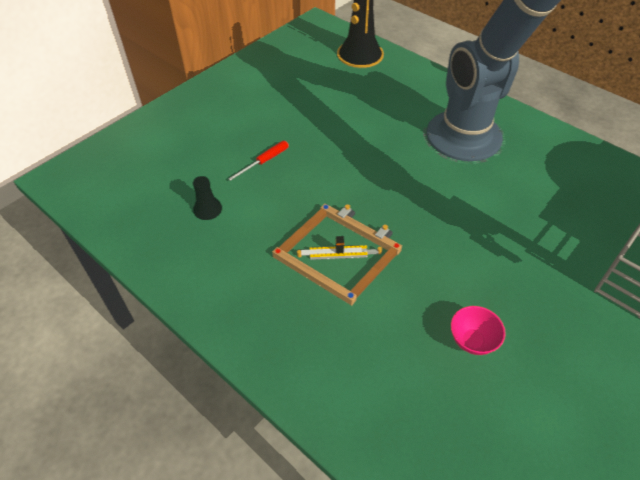

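View pics/side0.png

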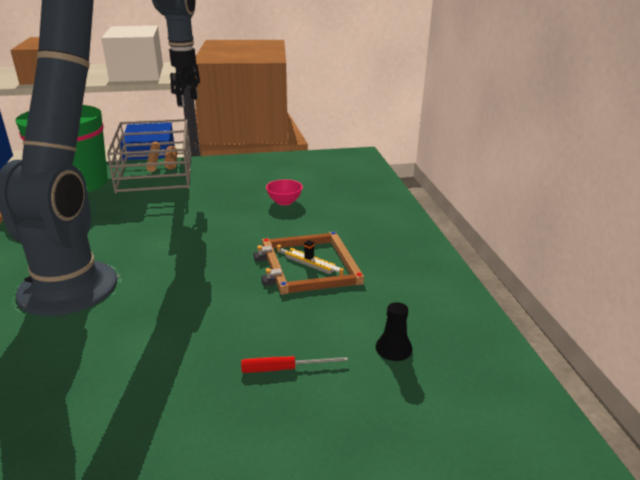

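Scene picture: the near rail (clamps) runs (325,207)–(397,245) and the far rail (278,252)–(351,297). The rule runs from (380,250) to (300,252), with the knob at (340,243). The bell, bowl and screwdriver are all clear of the frame.

```bash
cat > h.py <<'E'
from workcell import env
import numpy as np,cv2
from scipy.spatial.transform import Rotation as Ro
def ray(n,p,uv):
    f=240/np.tan(np.radians(p["vertical_fov"]/2))
    d=np.array([uv[0]-p["cx"],uv[1]-p["cy"]])
    if n=="wrist":
        r=np.hypot(*d);a=r/f;v=np.r_[d/r*np.sin(a),np.cos(a)] if r else np.array([0,0,1.])
    else: v=np.r_[d/f,1]
    R=np.array(p["R"]);return -R.T@p["t"],R.T@v
def on(n,p,uv,z):
    o,v=ray(n,p,uv);return o+v*(z-o[2])/v[2]
def proj(n,p,X):
    f=240/np.tan(np.radians(p["vertical_fov"]/2))
    c=np.array(p["R"])@X+p["t"]
    if n=="wrist":
        r=np.hypot(c[0],c[1]);a=np.arctan2(r,c[2]);return np.array([p["cx"],p["cy"]])+f*a*c[:2]/r
    return np.array([p["cx"],p["cy"]])+f*c[:2]/c[2]
def blobs(im,kind,amin=3):
    h=cv2.cvtColor(im,cv2.COLOR_RGB2HSV)
    H,S,V=[h[...,i].astype(int) for i in range(3)]
    m={"red":((H<5)|(H>174))&(S>170)&(V>90),"blue":(H>105)&(H<130)&(S>110)&(V>60)}[kind]
    n,_,st,c=cv2.connectedComponentsWithStats(m.astype(np.uint8))
    return [(c[i].round(1),st[i,4]) for i in range(1,n) if st[i,4]>=amin]
def totool(dw,s=None):
    s=s or env.get_state();q=s["eef_rot"];return Ro.from_quat([*q[1:],q[0]]).inv().apply(dw)
E
python3 - <<'E'
from h import *
for n in("scene","side"):
    p=env.camera_params(n);im=cv2.imread(f"pics/{n}0.png")[:,:,::-1].copy()
    for k in("red","blue"):
        for c,a in blobs(im,k): 
            X=on(n,p,c,22)
            if 300<X[0]<900 and abs(X[1])<400: print(n,k,c,a,X.round(1))
p=env.camera_params("scene");print("knobtop",on("scene",p,(340,238),60))
p=env.camera_params("side");print("knobtop",on("side",p,(309,243),60))
p=env.camera_params("wrist");s=env.get_state()
q=s["eef_rot"];print(Ro.from_quat([*q[1:],q[0]]).as_matrix().round(3)); print(-p["R"].T@p["t"]-s["position"])
E
```

```text
scene red [272.3 151.7] 251 [ 431.3 -345.6   22. ]
scene red [396. 245.] 9 [466.7 100.3  22. ]
scene red [277.7 250.4] 7 [663.1 -97.1  22. ]
scene blue [325.5 206.2] 10 [ 484.8 -105.2   22. ]
scene blue [350.5 294.7] 14 [644.3 108.6  22. ]
side red [265.7 239.6] 7 [465.9 102.6  22. ]
side red [358.6 273.9] 11 [662.6 -94.1  22. ]
side red [267.4 364. ] 698 [ 422.9 -360.6   22. ]
side blue [332.8 232.4] 5 [644.1 111.8  22. ]
side blue [283.3 283.1] 9 [ 485.3 -102.4   22. ]
knobtop [561.89924127   6.81636514  60.        ]
knobtop [561.79989791   1.93015336  60.        ]
[[-0.001  0.419  0.908]
 [-0.001  0.908 -0.419]
 [-1.    -0.001  0.   ]]
[-63.64581678  30.37599394 142.23520846]
```

Dots triangulate consistently: 178 mm between the near and far dots and 205 mm along the rails, so they sit at rail mid-widths. Frame yaw is about 5.2° and the far rail is off by about −8 mm. Next I move over the knob with the jaws along the rule.

Call:
{"fn": "play_rows", "kwargs": {
  "deltas": [
    [0.08,-0.435,0.508,111,0,0],
    [0.08,-0.435,0.508,111,0,0],
    [0.08,-0.435,0.508,111,0,0],
    [0.08,-0.435,0.508,111,0,0],
    [0.08,-0.435,0.508,111,0,0],
    [0.08,-0.435,0.508,111,0,0],
    [0.08,-0.435,0.508,111,0,0],
    [0.08,-0.435,0.508,111,0,0],
    [0.08,-0.435,0.508,111,0,0],
    [0.08,-0.435,0.508,111,0,0],
    [0.08,-0.435,0.508,111,0,0],
    [0.08,-0.435,0.508,111,0,0]
  ],
  "jaw": 0.2,
  "newtons": 20
}}

```text
t: 1.65
position: [562.2, -0.7, 150.9]
eef_rot: [-0.265, -0.655, -0.262, 0.657]
contact_force: [-1.2, 0.6, 0.6]
grip_width: 51.3
```

```bash
cat >> h.py <<'E'
def shot(name,n="wrist"):
    p=env.camera_params(n);im=env.grab_frame(n);cv2.imwrite(f"pics/{name}.png",im[:,:,::-1])
    np.savez(f"pics/{name}.npz",**{k:p[k] for k in p});return p,im
def stat():
    s=env.get_state();q=s["eef_rot"];M=Ro.from_quat([*q[1:],q[0]]).as_matrix()
    print("t",round(s["t"],2),"pos",s["position"].round(1),"yang",np.degrees(np.arctan2(M[1,1],M[0,1])).round(2),"down",M[:,0].round(3),"F",s["contact_force"].round(1),"w",round(s["grip_width"],1),"j7",s["joint_pos"][6].round(2))
    return s
E
python3 - <<'E'
from h import *
stat();p,im=shot("w1")
for k in("red","blue"):
    for c,a in blobs(im,k,15): print(k,c,a,on("wrist",p,c,22).round(1))
E
```

```text
t 1.65 pos [562.2  -0.7 150.9] yang -46.25 down [-0.001 -0.004 -1.   ] F [-1.2  0.6  0.6] w 51.3 j7 -0.64
red [494.8 222.3] 92 [663.2 -93.9  22. ]
blue [290.9  48.4] 188 [644.3 111.5  22. ]
blue [346.3 369.5] 106 [ 484.7 -101.5   22. ]
```

View pics/w1.png

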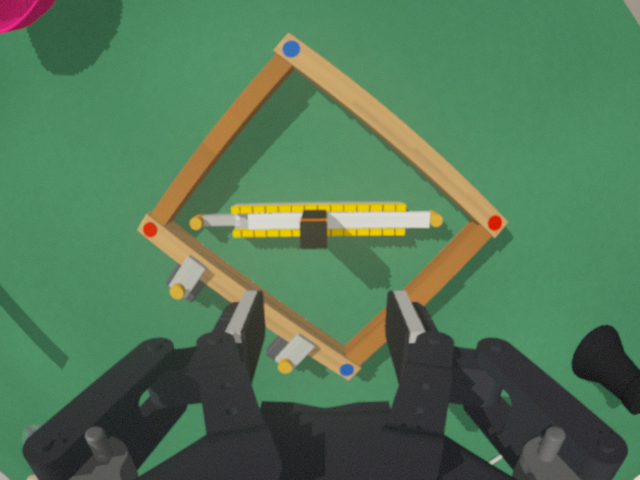

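The wrist picture shows dots at red (150,229) and (495,222), blue (291,48) and (346,370). The foot pin is at (196,222), the nose pin at (436,219), and the knob at about (314,229).

```bash
cat >> h.py <<'E'
def geom(D):
    # D: dict of dot centres rn,rf,bn,bf (world xy) -> frame yaw, origin, shift, corners
    rn,rf,bn,bf=[np.array(D[k][:2]) for k in("rn","rf","bn","bf")]
    v=(rn-bn)+(bf-rf);y=v/np.linalg.norm(v);x=np.array([y[1],-y[0]])
    mid=(rn+rf+bn+bf)/4;s=((bf+rf)/2-(rn+bn)/2)@y
    o=mid-y*s/2
    C={k:o+x*a*80+y*(b*95+(s if a>0 else 0)) for k,a,b in(("rn",-1,1),("rf",1,-1),("bn",-1,-1),("bf",1,1))}
    return x,y,o,s,C
E
python3 - <<'E'
from h import *
p=dict(np.load("pics/w1.npz"));w=lambda uv,z:on("wrist",p,uv,z)[:2]
D=dict(rn=w((150,229.5),22),rf=w((494.8,222.3),22),bn=w((346.3,369.5),22),bf=w((290.9,48.4),22))
print(D);x,y,o,s,C=geom(D)
print("yaw",np.degrees(np.arctan2(x[1],x[0])),"o",o,"s",s,C)
for a,b in(("rn","rf"),("bn","bf")):
    v=C[b]-C[a];print(a,np.linalg.norm(v),np.degrees(np.arctan2(v[1],v[0])))
f,n=w((196,222.5),18),w((436.5,219.5),18);v=n-f
print("foot",f,"nose",n,np.linalg.norm(v),np.degrees(np.arctan2(v[1],v[0])),"knob",(f+n)/2)
d=cv2.imread("pics/w1.png")[:,:,::-1]
m=(d.sum(2)<130)[195:255,290:340];ys,xs=np.nonzero(m);print(xs.min()+290,xs.max()+290,ys.min()+195,ys.max()+195)
k=np.r_[(f+n)/2,60];print(proj("wrist",p,k), proj("wrist",p,np.r_[k[:2],16]))
E
```

```text
{'rn': array([466.0444163 , 103.53430293]), 'rf': array([663.160841 , -93.9107808]), 'bn': array([ 484.69993184, -101.47850718]), 'bf': array([644.3190924 , 111.45603011])}
yaw 5.220741094821599 o [564.16854732   9.14141251] s -8.517637707769575 {'rn': array([475.85608231,  96.46786054]), 'rf': array([653.25605845, -86.66733801]), 'bn': array([493.14476843, -92.74392908]), 'bf': array([635.96737234, 102.54445161])}
rn 254.9691206422324 -45.911357195054556
bn 241.94182735353633 53.8204257477938
foot [496.88132608  77.56980124] nose [629.33298133 -57.61084059] 189.25445016429407 -45.58421198210784 knob [563.10715371   9.97948032]Traceback (most recent call last):
  File "<stdin>", line 11, in <module>
    return umr_minimum(a, axis, None, out, keepdims, initial, where)
ValueError: zero-size array to reduction operation minimum which has no identity
```

```bash
python3 - <<'E'
from h import *
p=dict(np.load("pics/w1.npz"))
im=cv2.imread("pics/w1.png")
for z in(60,16):
  for a in(-9,9):
    for b in(-9,9):
      u=np.array([.70,-.714]);v=np.array([.714,.70]);X=np.r_[np.array([563.1,10.0])+a*u+b*v,z]
      q=proj("wrist",p,X);print(z,a,b,q.round(1));cv2.circle(im,tuple((q).round().astype(int)),1,(255,0,255) if z==60 else (255,255,0),-1)
cv2.imwrite("pics/k.png",cv2.resize(im[170:290,240:400],None,fx=5,fy=5))
E
```

```text
60 -9 -9 [300.4 248.2]
60 -9 9 [299.6 221.6]
60 9 -9 [327.8 247.9]
60 9 9 [327.5 221.2]
16 -9 -9 [303.8 231.2]
16 -9 9 [303.2 208.3]
16 9 -9 [327.2 230.9]
16 9 9 [327. 208.]
```

View pics/k.png

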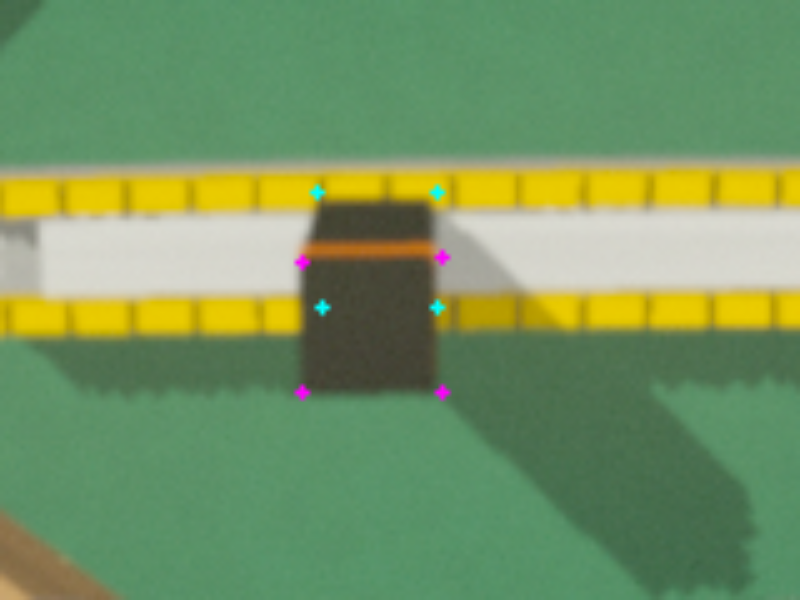

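The projected knob outline matches the picture, so the knob is at (563, 10). Now I go down around it with the jaws loosely open.

Call:
{"fn": "play_rows", "kwargs": {
  "deltas": [
    [0.05,-0.0075,-0.0084,-0.4,0,0],
    [0.1,-0.0075,-0.0084,-0.4,0,0],
    [0.127,-0.0075,-0.0084,-0.4,0,0],
    [0.127,-0.0075,-0.0084,-0.4,0,0],
    [0.127,-0.0075,-0.0084,-0.4,0,0]
  ],
  "jaw": -0.35
}}

```text
t: 2.33
position: [562.7, 14.3, 24.7]
eef_rot: [-0.268, -0.654, -0.267, 0.655]
contact_force: [0.7, 0.4, 0.6]
grip_width: 27.7
```

```bash
python3 - <<'E'
from h import *
stat()
E
```

```text
t 2.33 pos [562.7  14.3  24.7] yang -45.52 down [-0.    -0.001 -1.   ] F [0.7 0.4 0.6] w 27.7 j7 -0.54
```

Call:
{"fn": "play_rows", "kwargs": {
  "deltas": [
    [0.0,-0.003,0.0025,0.3,0,0],
    [0.0,-0.007,0.0025,0.3,0,0],
    [0.0,-0.011,0.0025,0.3,0,0],
    [0.0,-0.014,0.0025,0.3,0,0],
    [0.0,-0.016,0.0025,0.3,0,0],
    [0.0,-0.016,0.0025,0.3,0,0]
  ]
}}

```text
t: 3.08
position: [550.0, 24.2, 24.9]
eef_rot: [-0.266, -0.655, -0.265, 0.655]
contact_force: [2.5, -3.3, 3.3]
grip_width: 28.0
```

```bash
python3 - <<'E'
from h import *
s=stat();p,im=shot("w2")
cv2.imwrite("pics/w2c.png",im[:,:,::-1])
E
```

```text
t 3.08 pos [550.   24.2  24.9] yang -45.81 down [ 0.    -0.001 -1.   ] F [ 2.5 -3.3  3.3] w 28.0 j7 -0.56
```

View pics/w2c.png

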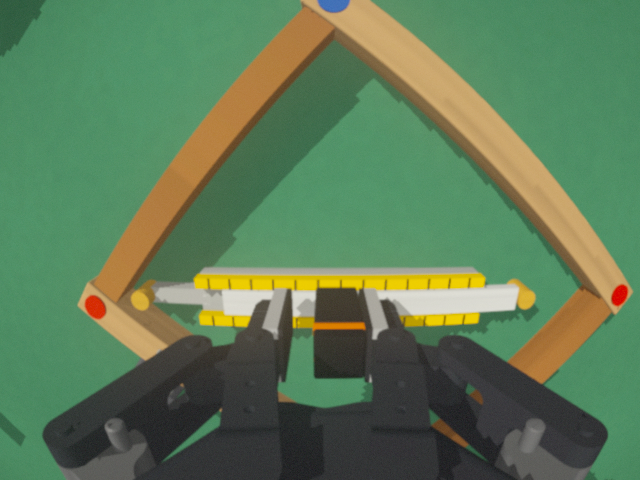

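The rule is moving back. The foot pin is at (142,296), close to the red_near dot at (95,306), and the right-hand pad is pushing the knob.

```bash
cat >> h.py <<'E'
O=np.array([564.17,9.14]);X=np.array([.99585,.09099]);Y=np.array([-.09099,.99585]);S=-8.5
def rule(p,foot,nose,z=18):
    f,n=[on("wrist",p,q,z)[:2] for q in(foot,nose)]
    v=n-f;L=np.linalg.norm(v);u=v/L;F=lambda q:((q-O)@X,(q-O)@Y)
    print("pins frame xy",np.round(F(f),1),np.round(F(n),1),"L+10",round(L+10,1),"ang",np.degrees(np.arctan2(u[1],u[0])).round(2),"knob~",(n-95*u).round(1))
E
python3 - <<'E'
from h import *
p=dict(np.load("pics/w2.npz"))
rule(p,(142,296),(522,293))
for q in((95,306.5),(620,295)): w=on("wrist",p,q,22)[:2]-O;print("dot",w@X,w@Y)
E
```

```text
pins frame xy [-67.4  85.2] [ 49.2 -57.1] L+10 194.0 ang -45.46 knob~ [551.7  24.4]
dot -89.14356695303972 103.2111033915412
dot 89.17330304968455 -112.50164495191554
```

Call:
{"fn": "play_rows", "kwargs": {
  "deltas": [
    [0.0,-0.002,0,0,0,0],
    [0.0,-0.004,0,0,0,0],
    [0.0,-0.006,0,0,0,0],
    [0.0,-0.006,0,0,0,0]
  ]
}}

```text
t: 3.62
position: [545.5, 28.5, 24.8]
eef_rot: [-0.266, -0.655, -0.266, 0.655]
contact_force: [3.4, -2.4, 2.9]
grip_width: 27.6
```

Call:
{"fn": "play_rows", "kwargs": {
  "deltas": [
    [0.0,-0.001,0,0,0,0],
    [0.0,-0.002,0,0,0,0],
    [0.0,-0.002,0,0,0,0]
  ]
}}

```text
t: 4.0
position: [545.3, 28.6, 24.9]
eef_rot: [0.267, 0.656, 0.264, -0.655]
contact_force: [6.5, -5.9, 0.2]
grip_width: 27.7
```

```bash
python3 - <<'E'
from h import *
s=stat();p,im=shot("w3")
cv2.imwrite("pics/w3c.png",cv2.resize(im[230:370,40:240,::-1],None,fx=4,fy=4))
E
```

```text
t 4.0 pos [545.3  28.6  24.9] yang -45.85 down [ 0.003 -0.003 -1.   ] F [ 6.5 -5.9  0.2] w 27.7 j7 -0.57
```

View pics/w3c.png

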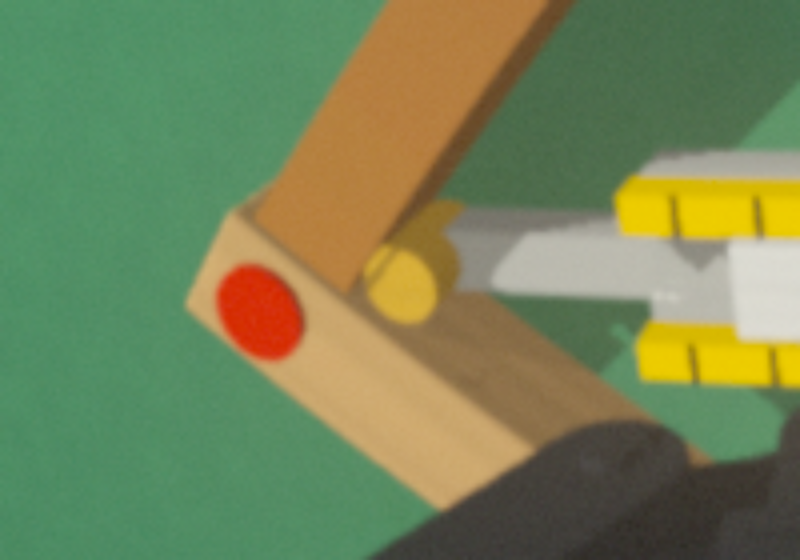

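```bash
python3 - <<'E'
from h import *
p=dict(np.load("pics/w3.npz"))
for q,z in(((140.5,301.2),18),((105,307.8),22),((127.5,302),22)):
    w=on("wrist",p,q,z)[:2]-O;print(w@X,w@Y)
E
```

```text
-74.4705341889546 89.42056287494532
-89.19894474104554 102.9435703356443
-76.85875770659544 94.15685826938214
```

The foot pin is bedded at red_near, within 0.7 mm of the ideal spot. Now I push the slide out.

Call:
{"fn": "play_rows", "kwargs": {
  "deltas": [
    [0.0,0.006,0,0,0,0],
    [0.0,0.011,0,0,0,0],
    [0.0,0.016,0,0,0,0],
    [0.0,0.022,0,0,0,0],
    [0.0,0.028,0,0,0,0],
    [0.0,0.034,0,0,0,0],
    [0.0,0.04,0,0,0,0],
    [0.0,0.046,0,0,0,0],
    [0.0,0.051,0,0,0,0],
    [0.0,0.054,0,0,0,0],
    [0.0,0.054,0,0,0,0]
  ]
}}

```text
t: 5.42
position: [583.3, -10.4, 25.2]
eef_rot: [0.267, 0.656, 0.264, -0.655]
contact_force: [0.5, 0.3, -0.1]
grip_width: 27.4
```

Call:
{"fn": "play_rows", "kwargs": {
  "deltas": [
    [0.0,0.0015,0,0,0,0],
    [0.0,0.003,0,0,0,0],
    [0.0,0.003,0,0,0,0]
  ]
}}

```text
t: 5.8
position: [585.5, -12.6, 25.2]
eef_rot: [0.267, 0.656, 0.264, -0.655]
contact_force: [1.0, 0.2, -0.1]
grip_width: 27.3
```

Call:
{"fn": "play_rows", "kwargs": {
  "deltas": [
    [0.0,0.001,0,0,0,0],
    [0.0,0.002,0,0,0,0],
    [0.0,0.002,0,0,0,0]
  ]
}}

```text
t: 6.18
position: [586.3, -13.5, 25.2]
eef_rot: [0.267, 0.656, 0.265, -0.655]
contact_force: [-3.0, 2.9, 2.3]
grip_width: 27.9
```

Call:
{"fn": "play_rows", "kwargs": {
  "deltas": [
    [0.0,0.001,0,0,0,0],
    [0.0,0.001,0,0,0,0],
    [0.0,0.001,0,0,0,0],
    [0.0,0.001,0,0,0,0]
  ]
}}

```text
t: 6.68
position: [586.4, -13.6, 25.1]
eef_rot: [-0.266, -0.655, -0.265, 0.655]
contact_force: [-4.1, 2.9, 4.2]
grip_width: 28.0
```

```bash
python3 - <<'E'
from h import *
s=stat();p,im=shot("w4")
a=im[200:400,40:240,::-1];b=im[180:380,440:640,::-1]
cv2.imwrite("pics/w4c.png",cv2.resize(np.hstack([a,b]),None,fx=2,fy=2,interpolation=cv2.INTER_CUBIC))
E
```

```text
t 6.67 pos [586.4 -13.6  25.1] yang -45.84 down [ 0.001 -0.002 -1.   ] F [-4.1  2.9  4.2] w 28.0 j7 -0.5
```

View pics/w4.png

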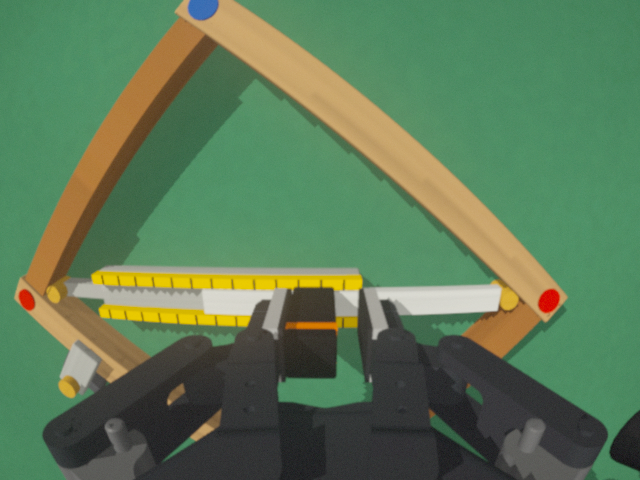

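The foot pin is still in its corner at (57,292). The nose pin is at (509,296), against the red_far corner, with its dot at (549,300).

```bash
python3 - <<'E'
from h import *
p=dict(np.load("pics/w4.npz"))
rule(p,(57.5,291.5),(509.5,295.5))
for q,z in(((27,300),22),((549,300.5),22)):
    w=on("wrist",p,q,z)[:2]-O;print(w@X,w@Y)
E
```

```text
pins frame xy [-70.4  87.4] [ 76.8 -93.4] L+10 243.2 ang -45.63 knob~ [582.7  -9. ]
-89.40458439611317 102.76630537111481
88.98597681672352 -111.97322581868501
```

```bash
python3 - <<'E'
import cv2,numpy as np
im=cv2.imread("pics/w4.png")
f=lambda a:cv2.resize(a,(400,400),interpolation=cv2.INTER_CUBIC)
cv2.imwrite("pics/w4c.png",np.hstack([f(im[250:330,10:90]),f(im[255:335,480:560])]))
E
```

```text
(no output)
```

View pics/w4c.png

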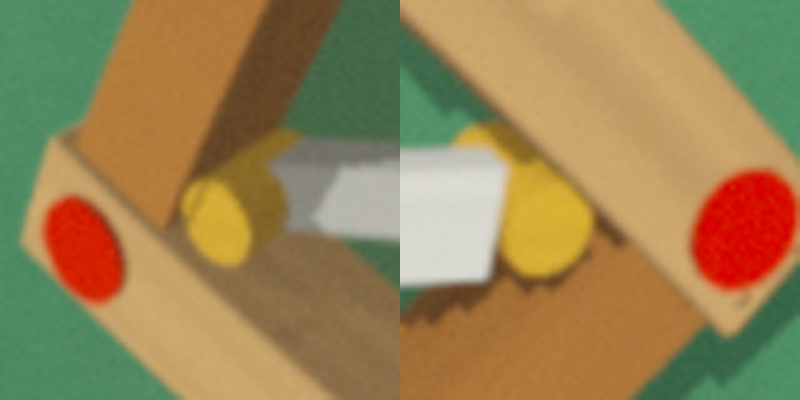

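```bash
python3 - <<'E'
from h import *
p=dict(np.load("pics/w4.npz"))
rule(p,(53.4,294.6),(509,300))
for q,z in(((10+83/5,250+249/5),22),((480+344/5,255+230/5),22)):
    w=on("wrist",p,q,z)[:2]-O;print(w@X,w@Y)
E
```

```text
pins frame xy [-74.5  89.2] [ 75.  -95.1] L+10 247.3 ang -45.71 knob~ [581.2 -10.7]
-89.53053856679482 103.07775392607861
88.74002410892268 -112.09883071376022
```

The nose touches the far rail but sits about 3 mm short of the side rail, because the tool's yaw is holding it off. I'll turn and shift the tool slightly so it slides into the corner.

Call:
{"fn": "play_rows", "kwargs": {
  "deltas": [
    [0.0,0.0,0.001,0.3,0,0],
    [0.0,0.001,0.002,0.6,0,0],
    [0.0,0.002,0.0025,0.6,0,0],
    [0.0,0.003,0.0025,0.6,0,0],
    [0.0,0.003,0.0025,0.6,0,0]
  ]
}}

```text
t: 7.35
position: [586.5, -16.3, 25.2]
eef_rot: [-0.263, -0.656, -0.263, 0.657]
contact_force: [-2.3, 5.5, 2.6]
grip_width: 27.8
```

Call:
{"fn": "play_rows", "kwargs": {
  "deltas": [
    [0.0,0.001,0.0005,0,0,0],
    [0.0,0.002,0.001,0,0,0],
    [0.0,0.002,0.001,0,0,0],
    [0.0,0.002,0.001,0,0,0]
  ]
}}

```text
t: 7.85
position: [586.2, -16.6, 25.0]
eef_rot: [-0.262, -0.656, -0.264, 0.657]
contact_force: [-3.5, 6.8, 2.4]
grip_width: 27.7
```

```bash
python3 - <<'E'
from h import *
s=stat();p,im=shot("w5");im=im[:,:,::-1]
f=lambda a:cv2.resize(a,(400,400),interpolation=cv2.INTER_CUBIC)
cv2.imwrite("pics/w5c.png",np.hstack([f(im[250:330,10:90]),f(im[255:335,480:560])]))
E
```

```text
t 7.85 pos [586.2 -16.6  25. ] yang -46.33 down [-0.003  0.002 -1.   ] F [-3.5  6.8  2.4] w 27.7 j7 -0.5
```

View pics/w5c.png

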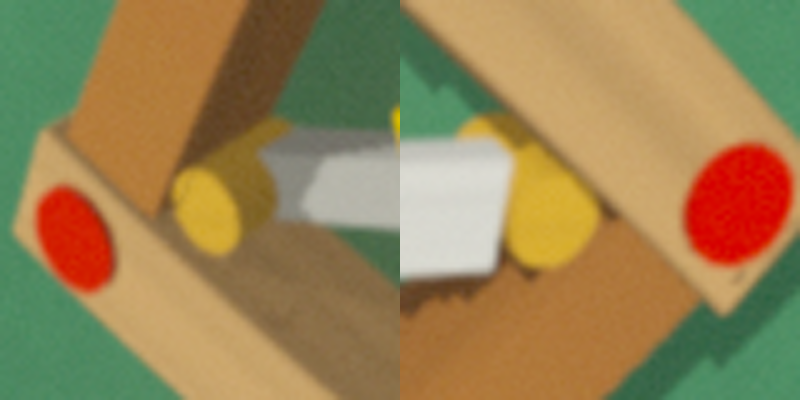

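```bash
python3 - <<'E'
from h import *
p=dict(np.load("pics/w5.npz"))
rule(p,(51.4,292.4),(510.4,299))
for q,z in(((10+75/5,250+239/5),22),((480+339/5,255+205/5),22)):
    w=on("wrist",p,q,z)[:2]-O;print(w@X,w@Y)
E
```

```text
pins frame xy [-74.5  89. ] [ 74.8 -98.3] L+10 249.5 ang -46.23 knob~ [581.9 -13.3]
-89.48864340075642 102.97166736728597
88.79636998803288 -112.24767727700653
```

Both pins are bedded now: the arm-based reading is 251.2 mm, against about 251 expected from the picture. I'll hold the press a moment, then bring the slide back.

Call:
{"fn": "play_rows", "kwargs": {
  "deltas": [
    [0.0,0.0022,0.0,0,0,0],
    [0.0,0.0022,0.0,0,0,0],
    [0.0,0.0022,0.0,0,0,0],
    [0.0,0.0022,0.0,0,0,0],
    [0.0,0.0022,0.0,0,0,0],
    [0.0,0.0022,0.0,0,0,0]
  ]
}}

```text
t: 8.65
position: [586.3, -16.3, 24.9]
eef_rot: [-0.261, -0.655, -0.266, 0.658]
contact_force: [-4.7, 5.8, 4.8]
grip_width: 27.6
```

Call:
{"fn": "play_rows", "kwargs": {
  "deltas": [
    [0.0,-0.006,-0.001,0,0,0],
    [0.0,-0.012,-0.001,0,0,0],
    [0.0,-0.02,-0.001,0,0,0],
    [0.0,-0.028,-0.001,0,0,0],
    [0.0,-0.036,-0.001,0,0,0],
    [0.0,-0.044,-0.001,0,0,0],
    [0.0,-0.052,-0.001,0,0,0],
    [0.0,-0.057,-0.001,0,0,0],
    [0.0,-0.06,-0.001,0,0,0],
    [0.0,-0.06,-0.001,0,0,0]
  ]
}}

```text
t: 9.9
position: [545.5, 28.0, 25.4]
eef_rot: [-0.261, -0.655, -0.266, 0.658]
contact_force: [-0.2, 0.2, -0.4]
grip_width: 28.0
```

Call:
{"fn": "play_rows", "kwargs": {
  "deltas": [
    [0.0,0.0045,0,0,0,0],
    [0.0,0.0045,0,0,0,0],
    [0.0,0.0045,0,0,0,0],
    [0.0,0.0045,0,0,0,0]
  ],
  "jaw": -1,
  "newtons": 30
}}

```text
t: 10.4
position: [549.1, 24.5, 25.8]
eef_rot: [-0.261, -0.655, -0.266, 0.657]
contact_force: [-1.3, -0.9, 5.3]
grip_width: 18.0
```

```bash
python3 - <<'E'
from h import *
stat()
E
```

```text
t 10.4 pos [549.1  24.5  25.8] yang -46.25 down [-0.005  0.005 -1.   ] F [-1.3 -0.9  5.3] w 18.0 j7 -0.56
```

The knob is held (18.0 mm). I lift the rule clear of the 34 mm clamps, then turn it 100° onto the blue diagonal.

Call:
{"fn": "play_rows", "kwargs": {
  "deltas": [
    [-0.015,0.003,0,0,0,0],
    [-0.035,0.003,0,0,0,0],
    [-0.05,0.003,0,0,0,0],
    [-0.05,0.006,0.002,-10,0,0],
    [-0.05,0.01,0.004,-20,0,0],
    [-0.05,0.014,0.006,-30,0,0],
    [-0.05,0.018,0.008,-40,0,0],
    [-0.05,0.021,0.011,-50,0,0],
    [-0.05,0.023,0.013,-60,0,0],
    [-0.05,0.024,0.015,-70,0,0],
    [-0.05,0.025,0.0155,-80,0,0],
    [-0.05,0.025,0.0155,-87,0,0]
  ]
}}

```text
t: 11.9
position: [554.6, -4.8, 75.6]
eef_rot: [0.64, 0.294, 0.646, -0.293]
contact_force: [-0.7, -0.5, -3.8]
grip_width: 17.8
```

```bash
python3 - <<'E'
from h import *
stat()
E
```

```text
t 11.9 pos [554.6  -4.8  75.6] yang 40.96 down [-0.007  0.005 -1.   ] F [-0.7 -0.5 -3.8] w 17.8 j7 0.71
```

Call:
{"fn": "play_rows", "kwargs": {
  "deltas": [
    [0,0.005,-0.001,-8,0,0],
    [0,0.0095,-0.002,-12.7,0,0],
    [0,0.0095,-0.002,-12.7,0,0]
  ]
}}

```text
t: 12.28
position: [560.0, 3.1, 75.6]
eef_rot: [0.669, 0.221, 0.675, -0.22]
contact_force: [0.8, 0.3, -4.1]
grip_width: 17.4
```

```bash
python3 - <<'E'
from h import *
stat();p,im=shot("w6")
for k in("red","blue"):
    for c,a in blobs(im,k,15): w=on("wrist",p,c,22)[:2]-O;print(k,c,a,w@X,w@Y)
E
```

```text
t 12.28 pos [560.    3.1  75.6] yang 53.63 down [-0.008  0.005 -1.   ] F [ 0.8  0.3 -4.1] w 17.4 j7 0.88
red [368.4  21.7] 115 -89.59279313580909 101.59141391693423
blue [117.9 265.6] 230 -89.24118845037225 -103.01449833082182
blue [539.5 268.8] 88 89.23766662046953 94.63831608004311
```

View pics/w6.png

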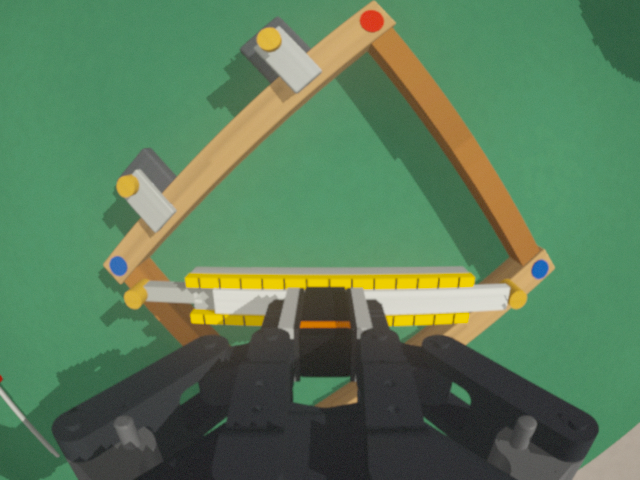

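The rule is held aloft on the blue diagonal, foot pin at (135,295) and nose pin at (517,295); the blue dots are at (118,266) and (540,269).

```bash
python3 - <<'E'
from h import *
p=dict(np.load("pics/w6.npz"))
rule(p,(135,295),(517.5,295),68)
rule(p,(133,297),(519,297),68)
E
```

```text
pins frame xy [-65.5 -74. ] [58.3 65.4] L+10 196.4 ang 53.61 knob~ [559.9   3.1]
pins frame xy [-65.6 -75.8] [59.9 65.5] L+10 199.0 ang 53.61 knob~ [561.5   3.4]
```

Call:
{"fn": "play_rows", "kwargs": {
  "deltas": [
    [0.015,0,0.001,0,-0.3,0],
    [0.03,0,0.002,0,-0.5,0],
    [0.042,0,0.002,0,-0.5,0],
    [0.049,0,0.002,0,-0.5,0],
    [0.05,0,0.002,0,-0.5,0],
    [0.05,0,0.002,0,-0.5,0]
  ]
}}

```text
t: 13.08
position: [561.3, 2.5, 25.8]
eef_rot: [0.671, 0.221, 0.672, -0.221]
contact_force: [-1.0, 1.4, 0.3]
grip_width: 17.7
```

Call:
{"fn": "play_rows", "kwargs": {
  "deltas": [
    [0,0,0,0,0,0],
    [0,0,0,0,0,0],
    [0,0,0,0,0,0]
  ],
  "jaw": -0.35
}}

```text
t: 13.45
position: [561.6, 2.2, 26.0]
eef_rot: [0.672, 0.221, 0.672, -0.221]
contact_force: [-0.8, -0.1, 1.1]
grip_width: 28.1
```

```bash
python3 - <<'E'
from h import *
stat();shot("w7")
E
```

```text
t 13.45 pos [561.6   2.2  26. ] yang 53.59 down [-0. -0. -1.] F [-0.8 -0.1  1.1] w 28.1 j7 0.88
```

Call:
{"fn": "play_rows", "kwargs": {
  "deltas": [
    [0,-0.004,0.0005,0,0,0],
    [0,-0.008,0.001,0,0,0],
    [0,-0.011,0.001,0,0,0],
    [0,-0.014,0.001,0,0,0],
    [0,-0.017,0.001,0,0,0],
    [0,-0.0185,0.001,0,0,0],
    [0,-0.0185,0.001,0,0,0]
  ]
}}

```text
t: 14.38
position: [551.3, -13.5, 26.0]
eef_rot: [0.672, 0.221, 0.672, -0.221]
contact_force: [-0.1, 1.1, -0.1]
grip_width: 27.9
```

Call:
{"fn": "play_rows", "kwargs": {
  "deltas": [
    [0,-0.0007,0,0,0,0],
    [0,-0.0015,0,0,0,0],
    [0,-0.0015,0,0,0,0]
  ]
}}

```text
t: 14.75
position: [550.4, -14.6, 26.0]
eef_rot: [0.672, 0.221, 0.672, -0.221]
contact_force: [1.6, 2.0, -0.9]
grip_width: 27.7
```

Call:
{"fn": "play_rows", "kwargs": {
  "deltas": [
    [0,-0.0007,0,0,0,0],
    [0,-0.0015,0,0,0,0],
    [0,-0.0015,0,0,0,0]
  ]
}}

```text
t: 15.12
position: [549.9, -15.4, 26.1]
eef_rot: [0.672, 0.221, 0.672, -0.221]
contact_force: [2.7, 3.7, -1.4]
grip_width: 27.7
```

```bash
python3 - <<'E'
from h import *
stat();shot("w8")
E
```

```text
t 15.12 pos [549.9 -15.4  26.1] yang 53.59 down [ 0.001  0.    -1.   ] F [ 2.7  3.7 -1.4] w 27.7 j7 0.91
```

Call:
{"fn": "play_rows", "kwargs": {
  "deltas": [
    [0,-0.001,0,0,0,0],
    [0,-0.002,0,0,0,0],
    [0,-0.002,0,0,0,0]
  ]
}}

```text
t: 15.55
position: [549.7, -15.5, 26.3]
eef_rot: [0.672, 0.222, 0.671, -0.22]
contact_force: [4.0, 5.9, -1.9]
grip_width: 27.8
```

```bash
python3 - <<'E'
from h import *
stat();p,im=shot("w9");im=im[:,:,::-1]
q=proj("wrist",p,np.r_[O-75*X-90*Y,18]);print(q)
q2=proj("wrist",p,np.r_[O-89*X-102.5*Y,22]);print("pred dot",q2)
for k in("red","blue"):
    for c,a in blobs(im[:,:,::-1].copy(),k,15): w=on("wrist",p,c,22)[:2]-O;print(k,c,a,w@X,w@Y)
f=lambda a:cv2.resize(a,(500,500),interpolation=cv2.INTER_CUBIC)
c=np.round(q).astype(int);x0=max(c[0]-50,0);y0=c[1]-50;print(x0,y0)
cv2.imwrite("pics/w9c.png",f(im[y0:y0+100,x0:x0+100]))
# pin blob: yellow/gold hue
h=cv2.cvtColor(im[y0:y0+100,x0:x0+100].copy(),cv2.COLOR_BGR2HSV)
m=((h[...,0]>20)&(h[...,0]<27)&(h[...,1]>150)&(h[...,2]>170)).astype(np.uint8)
n,_,st,ce=cv2.connectedComponentsWithStats(m)
print([(ce[i]+[x0,y0],st[i]) for i in range(1,n) if st[i,4]>10])
E
```

```text
t 15.55 pos [549.7 -15.5  26.3] yang 53.65 down [ 0.003  0.002 -1.   ] F [ 4.   5.9 -1.9] w 27.8 j7 0.91
[140.5261152 296.1707994]
pred dot [104.8522865  293.56174291]
blue [104.1 293.9] 365 -89.18975640251873 -103.03195837949222
blue [610.3 287. ] 47 86.02227284039346 95.53485618762922
blue [611.7 298. ] 43 93.6027615681771 93.73077053658328
91 246
[(array([143.82051282, 291.15151515]), array([ 41,  29,  24,  30, 429], dtype=int32))]
```

View pics/w9c.png

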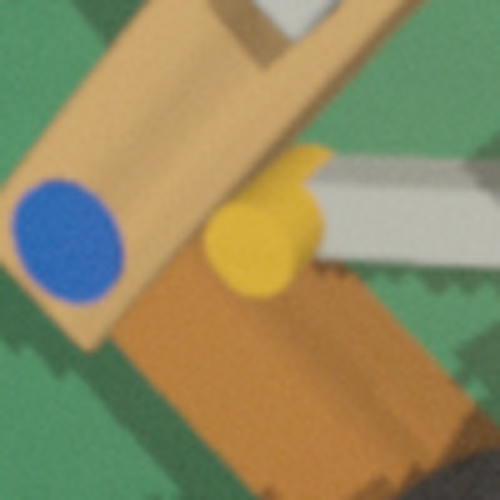

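The foot is bedded at blue_near: pin seen at (141,296), bedded spot predicted at (140.5,296). I push the slide out along the blue diagonal.

Call:
{"fn": "play_rows", "kwargs": {
  "deltas": [
    [0.0,0.006,0,-0.2,0,0],
    [0.0,0.011,0,-0.4,0,0],
    [0.0,0.016,0,-0.4,0,0],
    [0.0,0.022,0,-0.4,0,0],
    [0.0,0.028,0,-0.4,0,0],
    [0.0,0.034,0,-0.4,0,0],
    [0.0,0.039,0,-0.4,0,0],
    [0.0,0.043,0,-0.4,0,0],
    [0.0,0.043,0,-0.4,0,0]
  ]
}}

```text
t: 16.73
position: [575.5, 19.6, 26.5]
eef_rot: [0.673, 0.219, 0.672, -0.217]
contact_force: [-0.1, -0.4, -0.9]
grip_width: 28.0
```

Call:
{"fn": "play_rows", "kwargs": {
  "deltas": [
    [0.0,0.001,0,0,0,0],
    [0.0,0.002,0,0,0,0],
    [0.0,0.002,0,0,0,0]
  ]
}}

```text
t: 17.1
position: [575.9, 20.3, 26.5]
eef_rot: [0.673, 0.219, 0.672, -0.218]
contact_force: [-2.4, -2.3, 2.0]
grip_width: 28.0
```

Call:
{"fn": "play_rows", "kwargs": {
  "deltas": [
    [0.0,0.001,0,0,0,0],
    [0.0,0.002,0,0,0,0],
    [0.0,0.002,0,0,0,0]
  ]
}}

```text
t: 17.48
position: [576.1, 20.9, 26.4]
eef_rot: [0.672, 0.219, 0.673, -0.219]
contact_force: [-3.8, -4.0, 3.8]
grip_width: 27.7
```

Call:
{"fn": "play_rows", "kwargs": {
  "deltas": [
    [0.0,0.001,0,0,0,0],
    [0.0,0.002,0,0,0,0],
    [0.0,0.002,0,0,0,0]
  ]
}}

```text
t: 17.85
position: [576.2, 21.2, 26.4]
eef_rot: [0.671, 0.218, 0.673, -0.22]
contact_force: [-4.7, -4.8, 4.8]
grip_width: 27.8
```

Call:
{"fn": "play_rows", "kwargs": {
  "deltas": [
    [0.0,0.0,-0.001,-0.3,0,0],
    [0.0,0.0005,-0.002,-0.6,0,0],
    [0.0,0.0015,-0.0025,-0.6,0,0],
    [0.0,0.0025,-0.0025,-0.6,0,0],
    [0.0,0.0025,-0.0025,-0.6,0,0]
  ]
}}

```text
t: 18.48
position: [576.0, 25.1, 26.5]
eef_rot: [0.673, 0.215, 0.674, -0.216]
contact_force: [0.8, -1.1, -0.2]
grip_width: 27.6
```

```bash
python3 - <<'E'
from h import *
s=stat();p,im=shot("w10")
for n,x,y,z in(("nose S-8",75,82.4,18),("nose S-10",75,80.4,18),("dot-9",89,93.5,22),("foot",-75,-90,18),("bn dot",-89,-102.5,22)): print(n,proj("wrist",p,np.r_[O+x*X+y*Y,z]).round(1))
print(blobs(im,"blue",15))
h=cv2.cvtColor(im,cv2.COLOR_RGB2HSV)
m=((h[...,0]>20)&(h[...,0]<27)&(h[...,1]>150)&(h[...,2]>170)).astype(np.uint8)
n,_,st,ce=cv2.connectedComponentsWithStats(m)
print([(ce[i].round(1),st[i]) for i in range(1,n) if st[i,4]>100])
E
```

```text
t 18.48 pos [576.   25.1  26.5] yang 54.55 down [-0.003 -0.001 -1.   ] F [ 0.8 -1.1 -0.2] w 27.6 j7 0.85
nose S-8 [510.1 300. ]
nose S-10 [507.  302.6]
dot-9 [541.4 307.6]
foot [ 67.6 292.2]
bn dot [ 39.  288.8]
[(array([ 38.5, 289. ]), np.int32(248)), (array([543. , 307.5]), np.int32(97))]
[(array([186.2,  11.5]), array([171,   0,  33,  25, 617], dtype=int32)), (array([ 35.6, 199.1]), array([ 25, 187,  23,  26, 452], dtype=int32)), (array([247.9, 279.6]), array([ 111,  270,  275,   19, 3561], dtype=int32)), (array([ 72.8, 289.2]), array([ 62, 275,  24,  27, 345], dtype=int32)), (array([508.2, 300.5]), array([500, 291,  18,  20, 255], dtype=int32)), (array([166.2, 313.3]), array([ 117,  304,  101,   19, 1263], dtype=int32)), (array([228.7, 318.6]), array([220, 314,  18,  10, 156], dtype=int32)), (array([347.2, 320.6]), array([336, 316,  22,  11, 195], dtype=int32))]
```

The nose slid along into the corner and the force dropped. Now a gentle press, held.

Call:
{"fn": "play_rows", "kwargs": {
  "deltas": [
    [0.0,0.001,0,0,0,0],
    [0.0,0.002,0,0,0,0],
    [0.0,0.002,0,0,0,0]
  ]
}}

```text
t: 18.9
position: [576.2, 25.3, 26.4]
eef_rot: [0.672, 0.214, 0.675, -0.217]
contact_force: [-2.6, -5.4, 2.8]
grip_width: 28.1
```

Call:
{"fn": "play_rows", "kwargs": {
  "deltas": [
    [0.0,0.001,0,0,0,0],
    [0.0,0.0018,0,0,0,0],
    [0.0,0.0018,0,0,0,0],
    [0.0,0.0018,0,0,0,0]
  ]
}}

```text
t: 19.4
position: [576.2, 25.2, 26.3]
eef_rot: [0.671, 0.214, 0.675, -0.218]
contact_force: [-3.5, -6.2, 4.3]
grip_width: 27.8
```

```bash
python3 - <<'E'
from h import *
s=stat();p,im=shot("w11");im=im[:,:,::-1]
f=lambda a:cv2.resize(a,(400,400),interpolation=cv2.INTER_CUBIC)
for n,x,y,z in(("nose S-8",75,82.4,18),("nose S-9",75,81.4,18),("foot",-75,-90,18)): print(n,proj("wrist",p,np.r_[O+x*X+y*Y,z]).round(1))
print(blobs(im[:,:,::-1].copy(),"blue",15))
cv2.imwrite("pics/w11c.png",np.hstack([f(im[250:330,30:110]),f(im[260:340,480:560])]))
E
```

```text
t 19.4 pos [576.2  25.2  26.3] yang 54.42 down [-0.007 -0.004 -1.   ] F [-3.5 -6.2  4.3] w 27.8 j7 0.85
nose S-8 [510.5 299.9]
nose S-9 [508.9 301.2]
foot [ 68. 292.]
[(array([ 39. , 288.8]), np.int32(239)), (array([544.1, 306.6]), np.int32(82))]
```

View pics/w11c.png

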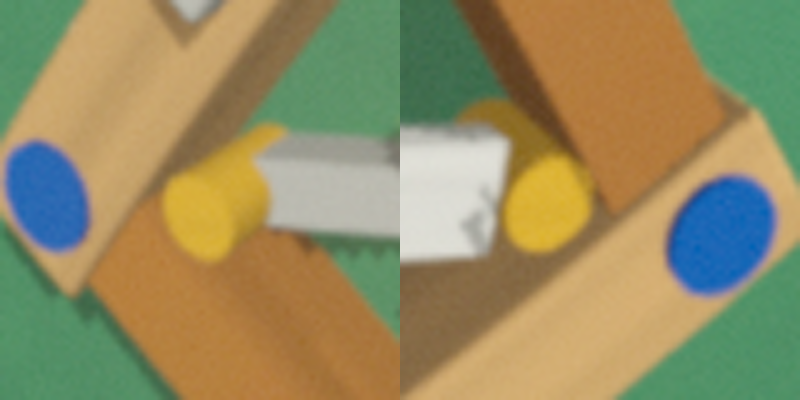

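```bash
python3 - <<'E'
from h import *
p=dict(np.load("pics/w11.npz"));rule(p,(70,292.4),(509.6,301))
for q in((39,288.8),(544.1,306.6)): w=on("wrist",p,q,22)[:2]-O;print(w@X,w@Y)
# fit foot pin disc: yellow bright top, compare across w9 and w11 with a sub-pixel ellipse of the top face
for nm,c in(("w9",(141,296)),("w11",(70,292))):
    im=cv2.imread(f"pics/{nm}.png");pp=dict(np.load(f"pics/{nm}.npz"))
    v=im[c[1]-20:c[1]+20,c[0]-20:c[0]+25].astype(int)
    m=((v[...,2]>212)&(v[...,0]<90)).astype(np.uint8)
    n,l,st,ce=cv2.connectedComponentsWithStats(m);i=1+st[1:,4].argmax()
    q=ce[i]+[c[0]-20,c[1]-20];w=on("wrist",pp,q,18)[:2]-O;print(nm,q,st[i],w@X,w@Y)
E
```

```text
pins frame xy [-73.9 -89. ] [75.2 81.8] L+10 236.7 ang 54.09 knob~ [575.9  20.5]
-89.24010752583602 -103.01368298284848
89.4704601026362 94.70361870878787
w9 [139.88541667 292.13541667] [12 12 15  9 96] -76.56520725796848 -88.5268780091681
w11 [ 69.232 292.68 ] [ 14  14  11  15 125] -74.21218211663604 -89.60305966838352
```

Both pins are bedded on blue, reading about 238.7 mm. Against 251.2 mm on red the difference is 12.5 mm, so the rail is off by about −8.2 mm; the dots give −7.8 to −8.5. I hold the press, then retract the slide.

Call:
{"fn": "play_rows", "kwargs": {
  "deltas": [
    [0.0,0.002,0.0,0,0,0],
    [0.0,0.002,0.0,0,0,0],
    [0.0,0.002,0.0,0,0,0],
    [0.0,0.002,0.0,0,0,0],
    [0.0,0.002,0.0,0,0,0],
    [0.0,0.002,0.0,0,0,0]
  ]
}}

```text
t: 20.2
position: [576.2, 25.1, 26.2]
eef_rot: [0.671, 0.213, 0.676, -0.219]
contact_force: [-3.3, -6.0, 4.0]
grip_width: 27.5
```

Call:
{"fn": "play_rows", "kwargs": {
  "deltas": [
    [0.0,-0.006,0,0,0,0],
    [0.0,-0.012,0,0,0,0],
    [0.0,-0.018,0.0,0,0,0],
    [0.0,-0.025,0.0,0,0,0],
    [0.0,-0.032,0.0,0,0,0],
    [0.0,-0.038,0.0,0,0,0],
    [0.0,-0.043,0.0,0,0,0],
    [0.0,-0.047,0.0,0,0,0],
    [0.0,-0.047,0.0,0,0,0],
    [0.0,-0.043,0.0,0,0,0]
  ]
}}

```text
t: 21.45
position: [551.2, -10.1, 26.7]
eef_rot: [0.67, 0.213, 0.676, -0.22]
contact_force: [0.1, 0.7, 0.0]
grip_width: 27.3
```

Call:
{"fn": "play_rows", "kwargs": {
  "deltas": [
    [-0.03,0,0,0,0,0],
    [-0.07,0,0,0,0,0],
    [-0.07,0,0,0,0,0]
  ]
}}

```text
t: 21.82
position: [554.6, -9.3, 99.7]
eef_rot: [0.673, 0.214, 0.673, -0.219]
contact_force: [0.8, 0.2, -0.0]
grip_width: 27.8
```

```bash
python3 - <<'E'
from h import *
s=stat();print("tool delta to rail",totool(np.array([653.5,9.1,60])-s["position"],s).round(1))
q=s["eef_rot"];R0=Ro.from_quat([*q[1:],q[0]])
y=np.array([X[0],X[1],0]);x=np.array([0,0,-1.]);T=Ro.from_matrix(np.c_[x,y,np.cross(x,y)])
print("rotvec",(R0.inv()*T).as_rotvec(degrees=True).round(1))
E
```

```text
t 21.82 pos [554.6  -9.3  99.7] yang 54.35 down [-0.003 -0.006 -1.   ] F [ 0.8  0.2 -0. ] w 27.8 j7 0.9
tool delta to rail [39.3 72.8 69.6]
rotvec [49.1  0.2  0.3]
```

Call:
{"fn": "play_rows", "kwargs": {
  "deltas": [
    [0,0.037,0.035,10,0,0],
    [0.0,0.073,0.07,20,0.2,0.3],
    [0.03,0.073,0.07,30,0.2,0.3],
    [0.039,0.073,0.07,40,0.2,0.3],
    [0.039,0.073,0.07,49.1,0.2,0.3],
    [0.039,0.073,0.07,49.1,0.2,0.3],
    [0.039,0.073,0.07,49.1,0.2,0.3]
  ],
  "jaw": -0.15,
  "newtons": 40
}}

```text
t: 22.7
position: [653.7, 9.2, 59.9]
eef_rot: [0.523, 0.476, 0.523, -0.476]
contact_force: [0.9, -0.2, -0.5]
grip_width: 36.8
```

```bash
cat >> h.py <<'E'
def dots(im,p):
    for k in("red","blue"):
        for c,a in blobs(im,k,15):
            w=on("wrist",p,c,22)[:2]-O;print(k,c,a,(w@X).round(1),(w@Y).round(1))
E
python3 - <<'E'
from h import *
s=stat();p,im=shot("w12");dots(im,p)
print("tool delta",totool(np.array([653.5,9.1,6])-s["position"],s).round(1))
E
```

```text
t 22.7 pos [653.7   9.2  59.9] yang 5.4 down [-0.001 -0.001 -1.   ] F [ 0.9 -0.2 -0.5] w 36.8 j7 0.18
red [28.8 93.7] 179 -89.4 103.2
blue [324.   72.5] 491 89.0 94.5
blue [ 82.  388.8] 118 -89.6 -103.2
tool delta [53.9 -0.2  0. ]
```

Call:
{"fn": "play_rows", "kwargs": {
  "deltas": [
    [0.03,0,0,0,0,0],
    [0.048,0,0,0,0,0],
    [0.053,0,0,0,0,0],
    [0.053,0,0,0,0,0]
  ]
}}

```text
t: 23.25
position: [653.9, 9.0, 7.1]
eef_rot: [0.523, 0.476, 0.523, -0.476]
contact_force: [-0.3, 0.6, 0.3]
grip_width: 36.1
```

Call:
{"fn": "play_rows", "kwargs": {
  "deltas": [
    [0,0,0,0,0,0],
    [0,0,0,0,0,0],
    [0,0,0,0,0,0],
    [0,0,0,0,0,0]
  ],
  "jaw": -1
}}

```text
t: 23.75
position: [653.0, 8.8, 8.1]
eef_rot: [0.522, 0.476, 0.523, -0.477]
contact_force: [-4.3, 0.8, 5.1]
grip_width: 17.3
```

```bash
python3 - <<'E'
from h import *
stat();p,im=shot("w13");dots(im,p)
E
```

```text
t 23.75 pos [653.    8.8   8.1] yang 5.35 down [-0.002 -0.    -1.   ] F [-4.3  0.8  5.1] w 17.3 j7 0.19
blue [325.3  46.4] 989 88.9 94.5
blue [ 47.2 432.6] 119 -89.2 -102.9
```

Call:
{"fn": "play_rows", "kwargs": {
  "deltas": [
    [0,0,-0.002,0,0,0],
    [0,0,-0.004,0,0,0],
    [0,0,-0.006,0,0,0],
    [0,0,-0.008,0,0,0],
    [0,0,-0.009,0,0,0],
    [0,0,-0.009,0,0,0]
  ]
}}

```text
t: 24.55
position: [652.8, 10.5, 8.1]
eef_rot: [0.524, 0.475, 0.52, -0.479]
contact_force: [1.0, -11.0, -2.3]
grip_width: 16.9
```

```bash
python3 - <<'E'
from h import *
s=stat();p,im=shot("w14");dots(im,p);print("moved",(s["position"][:2]-np.array([653.0,8.8]))@Y)
E
```

```text
t 24.55 pos [652.8  10.5   8.1] yang 5.14 down [-0.    -0.008 -1.   ] F [  1.  -11.   -2.3] w 16.9 j7 0.18
blue [324.4  46.3] 998 89.0 96.2
blue [ 49.2 434.7] 108 -89.4 -102.8
moved 1.6962472868119682
```

Call:
{"fn": "play_rows", "kwargs": {
  "deltas": [
    [0,0,-0.008,0,0,0],
    [0,0,-0.009,0,0,0],
    [0,0,-0.01,0,0,0],
    [0,0,-0.011,0,0,0],
    [0,0,-0.012,0,0,0],
    [0,0,-0.012,0,0,0]
  ]
}}

```text
t: 25.35
position: [652.4, 15.4, 8.1]
eef_rot: [0.525, 0.474, 0.517, -0.482]
contact_force: [1.4, -11.4, -2.7]
grip_width: 17.3
```

```bash
python3 - <<'E'
from h import *
s=stat();p,im=shot("w15");dots(im,p);print("moved",(s["position"][:2]-np.array([653.0,8.8]))@Y)
E
```

```text
t 25.35 pos [652.4  15.4   8.1] yang 4.97 down [ 0.001 -0.016 -1.   ] F [  1.4 -11.4  -2.7] w 17.3 j7 0.16
blue [323.5  45.9] 1013 89.0 101.2
blue [ 53.1 440.4] 94 -89.7 -103.2
moved 6.588584776104053
```

Call:
{"fn": "play_rows", "kwargs": {
  "deltas": [
    [0,0,-0.006,0,0,0],
    [0,0,-0.008,0,0,0],
    [0,0,-0.0085,0,0,0],
    [0,0,-0.0085,0,0,0]
  ]
}}

```text
t: 25.9
position: [652.3, 16.8, 8.1]
eef_rot: [0.527, 0.473, 0.514, -0.484]
contact_force: [0.8, -12.3, -2.8]
grip_width: 16.8
```

```bash
python3 - <<'E'
from h import *
s=stat();p,im=shot("w16");dots(im,p);print("moved",(s["position"][:2]-np.array([653.0,8.8]))@Y)
E
```

```text
t 25.9 pos [652.3  16.8   8.1] yang 4.78 down [ 0.003 -0.024 -1.   ] F [  0.8 -12.3  -2.8] w 16.8 j7 0.15
blue [322.4  45.5] 1024 88.9 102.7
blue [ 54.6 442. ] 86 -90.2 -103.3
moved 8.009320643200182
```

Call:
{"fn": "play_rows", "kwargs": {
  "deltas": [
    [0,0,0,0,0,0],
    [0,0,0,0,0,0],
    [0,0,0,0,0,0],
    [0,0,0,0,0,0],
    [0,0,0,0,0,0]
  ],
  "jaw": -0.15
}}

```text
t: 26.58
position: [652.3, 17.3, 8.2]
eef_rot: [0.527, 0.473, 0.514, -0.484]
contact_force: [0.2, -0.9, -0.6]
grip_width: 36.4
```

Call:
{"fn": "play_rows", "kwargs": {
  "deltas": [
    [-0.02,0,0,0,0,0],
    [-0.06,0,0,0,-0.5,0],
    [-0.11,-0.03,0,0,-1,0],
    [-0.16,-0.07,0,0,-1.3,0],
    [-0.2,-0.1,0,0,-1.3,0],
    [-0.2,-0.1,0,0,-1.3,0],
    [-0.2,-0.1,0,0,-1.3,0]
  ]
}}

```text
t: 27.45
position: [552.3, 13.8, 208.7]
eef_rot: [0.533, 0.468, 0.508, -0.489]
contact_force: [-0.0, 0.1, -0.6]
grip_width: 36.3
```

```bash
python3 - <<'E'
from h import *
s=stat();p,im=shot("w17");dots(im,p)
for n in("scene","side"):
    q=env.camera_params(n);im=env.grab_frame(n);cv2.imwrite(f"pics/{n}17.png",im[:,:,::-1])
    for k in("red","blue"):
        for c,a in blobs(im,k):
            w=on(n,q,c,22)[:2]-O
            if abs(w).max()<130: print(n,k,(w@X).round(1),(w@Y).round(1))
E
```

```text
t 27.45 pos [552.3  13.8 208.7] yang 4.82 down [ 0.006 -0.045 -0.999] F [-0.   0.1 -0.6] w 36.3 j7 0.04
red [185.8 442.9] 129 -205.0 -320.4
blue [436.6 101. ] 113 89.0 102.8
scene red -88.8 99.7
scene red 89.4 -107.2
scene blue -89.4 -106.7
scene blue 89.2 100.0
side red -88.5 102.4
side red 88.8 -103.4
side blue 89.1 102.9
side blue -88.7 -103.9
```

```bash
python3 - <<'E'
from h import *
p=dict(np.load("pics/w17.npz"));im=cv2.imread("pics/w17.png")
h=cv2.cvtColor(im,cv2.COLOR_BGR2HSV)
m=((h[...,0]>19)&(h[...,0]<28)&(h[...,1]>150)&(h[...,2]>140)).astype(np.uint8)
n,_,st,ce=cv2.connectedComponentsWithStats(m)
for i in range(1,n):
    if st[i,4]>25:
        w=on("wrist",p,ce[i],17)[:2]-O;print(ce[i].round(1),st[i],(w@X).round(1),(w@Y).round(1))
E
```

```text
[392.  153.5] [386 148  12  12  96] 50.1 53.7
[205.7 156.5] [199 151  14  12 132] -118.9 53.9
[319.4 218.8] [272 166  96 108 782] -15.4 -6.9
[359. 206.] [336 180  48  54 395] 21.0 5.1
[300.7 269.5] [286 252  32  34 234] -34.0 -57.4
[216.2 272.8] [211 267  11  13 116] -119.2 -61.2
[  7.6 427.7] [  0 413  15  32  78] -630.6 -407.2
```

```bash
python3 -c "
from workcell import env
print(env.job_done())"
```

```text
the job is handed in; nothing more can be done
None
```

I measured both diagonals with the rule, shifted the far rail about 8 mm, and handed the job in at about 27.6 s of the 72 s allowed.

- **Red diagonal:** with the foot bedded at red_near, I pressed the slide out to about 251.2 mm. The nose first caught on the far rail about 3 mm short of the corner. A small turn and shift of the tool bedded it, and I held it there at about 7–8 N.
- **Blue diagonal:** I closed the rule, lifted it over the rails, turned it and bedded its foot at blue_near. The reading was about 238.7 mm. The nose again needed a small nudge, and I held the press at about 7 N.
- **Rail shift:** the 12.5 mm difference meant the rail was about 8.2 mm off to the −y side. I pinched it and moved it about 8.0 mm back towards +y.
- **Final squareness:** the scene camera puts the rail −0.1 mm from square and the side camera +0.5 mm. That means the diagonals should agree to within about 1 mm. I did not measure them again with the rule.
- **Final rule position:** the nose pin showed where the closed rule should lie flat on the blue diagonal. The foot pin was not detected in that last picture, and I had used up my picture views, so this check is by numbers only.

The rail offset estimates taken before the shift ranged from 7.4 to 10.2 mm, depending on the method, picture and reading. When the blue press was measured, the foot sat about 1 mm from its ideal spot, about as close as the camera could tell. I did not move near the bowl, bell or screwdriver, and the gripper ended well clear of everything.

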